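# Shut the bowl warmer's door

### The arm

A 6-joint arm with a two-finger parallel gripper is mounted at the origin on the work surface. World frame = base frame: x ahead of the robot, y to its left, z up, the work surface at z = 0. Lengths are in m, angles in rad, forces in N, time in s.
With the tool pointing down it reaches from about 0.3 to 0.775 m from the base axis. Payload 14.6 kg.
Tool frame: the origin (TCP) lies between the finger pads; the fingertips stand 25 mm ahead of it and the grasp point (between the pads) lies 6 mm ahead of it; z points along the fingers, y is the direction in which the jaws open and shut (so a half turn about z gives the same grasp; the last joint's range is limited). The gripper opens to 94 mm and grips with 3 to 60 N. Pads are 16 mm wide; open, the fingers measure 119 mm over their backs; the gripper's body (75 mm by 177 mm) begins 78 mm behind the grasp point.
Start: joints at [1.196, 0.3, 1.521, -0, 1.321, -0.067], TCP at [0.167, 0.524, 0.23] pointing down, gripper open.
Joint ranges: [-3.03, 3.03], [-0.79, 2.21], [0.23, 2.52], [-1.04, 4.18], [0, 3.07], [-2.55, 2.55]. Speed limits (rad/s): [2.22, 2.22, 2.57, 3.14, 3.14, 3.14].

### API

Orientations are given as a unit quaternion [w, x, y, z].
In Python, from bench import bot gives the robot as it stands.
- The arm moves only by the tool jog_arm, never from a script. Its argument "steps" is one flat list of numbers, 7 for each row, row after row: the shift along the tool's x, y, z in m, then the turn, a rotation vector about the tool's x, y, z in degrees, then the opening, from 0 (shut) to 1 (fully open). In form: [tx, ty, tz, rx, ry, rz, jaw, tx, ty, tz, rx, ry, rz, jaw, ...]. A call has 1 to 12 rows; each row shifts and turns the commanded pose from where the row before left it, along the tool's axes as they then stand; what a row does not reach is not made up. A row lasts 1/12 s, in which the tool goes at most 41.7 mm and 7.16 degrees, less where a joint would pass 70% of its speed; a pose out of reach is approached as far as the arm can. A call is refused whole if a number of a shift passes 0.0417 or a number of a turn 7.16, either way. A call with a gripper value outside its range is refused whole. The fingers move at their own pace and stop on an object; the grip force is fixed at half the most. Time passes only in rows, so rows that do not move let the fingers close. It gives the time, the measured TCP pose, the force and the opening at its end, in the units of the state.
- bot.state(): the state, without advancing time (a new reading comes with each control period).
- bot.camera(name): name is "side" or "top" or "wrist"; returns the picture (384x512x3 uint8, red, green, blue); there is no depth.
- bot.camera_info(name): a dict with "fovy" (degrees; the focal length in pixels is half the picture's height over the tangent of half this angle, whatever the lens; pixels are square), "cx", "cy" (the principal point, pixels), "R" (3x3) and "t" (3): a world point X has camera coordinates R X + t. Camera axes: x right, y down, z forward; pixel columns grow to the right and rows downward; lengths in m; the calibration is good to about 2 mm. A picture is of the moment at which its call begins: read the wrist's pose just before it. camera_info takes no time and is no camera call; for the wrist camera it gives the pose at the moment of the call.
- bot.close_job(): hands the job in, once; it reports no verdict.
The state is a dict: "time": time; "qpos": joint angles; "qvel": joint speeds; "effort": joint torques, N m; "ee_pos": TCP position; "eef_rot": TCP orientation; "wrist_force": force on the tool from outside, world axes, zero at the start; "torque": the same for the moment, N m; "finger_gap": opening from 0.0 (shut) to 1.0 (fully open).
Only numpy, scipy, OpenCV 4.12 (cv2) and the standard library are available. Lean on these libraries where they do the work, as an engineer would, in place of code of your own. Each camera call takes 0.05 s, during which the arm holds its last target. There are 200 camera calls.

### The job

The door of the larger of the two stainless cabinets, the bowl warmer, has been left standing open. Push it shut until it snaps home on its roller catch and stays closed. Leave the smaller cabinet's door standing open just as it is: it is airing.

Things in the scene. Friction and masses are not known exactly. Their poses are not given: they have to be found in the camera images.
- warmer_door (a joint): opening angle (rad) of the larger cabinet's door: 0 shut, larger is further open; starts at 0.45 to 0.85. The cabinet is a plain stainless box, fixed, 290 wide, 220 deep, 210 high, front towards the robot. The door stays where it is left. A sprung roller catch resists from about 0.09 to 0.04 rad (about 7 N of push 190 mm from the hinge), then pulls the door home and holds it at 0.
- warmer_hinge (a point): on the vertical hinge axis of the larger cabinet's door, level with the door's top edge (202 mm above the counter; lower edge 19 mm). The hinge is at its left (+y) edge. Axes turn with the door: z up, -y from the hinge along the door (290 mm long), -x out of its outer face, which holds the hinge axis; panel 18 mm thick behind it. Seen from above it shuts counter-clockwise.
- warmer_door_face (a point): on the outer face of the larger cabinet's door at its top edge (202 mm above the counter), 190 mm from the hinge axis; axes as for warmer_hinge. The plain face below is a good place to push. A black upright bar handle, 90 mm long, centred 111 mm above the counter and standing 35 mm off the face, is 265 mm from the hinge.
- dryer_door_edge (a point): top of the free edge, outer face, of the smaller cabinet's open door, to be left alone (same stainless make, 200 wide, 180 deep, 165 high; door top 157 mm above the counter, hinge at its left, +y, edge, 200 mm from this point; -y runs from hinge to free edge). The two cabinets stand side by side, either one on the left.

How it is judged:
At the end, for the whole second after the job is handed in: The larger cabinet's door is seated on its catch (within 0.025 rad of fully shut) and at rest; the free edge of the smaller cabinet's door is within 30 mm of where it stood at the start (value of joint warmer_door below 0.025 rad and velocity of joint warmer_door below 0.05 rad/s and distance of dryer_door_edge from where it was at the start of the episode below 0.03 m); the robot touches nothing.
It fails at once if the smaller cabinet's door is moved (its free edge by more than 30 mm) (distance of dryer_door_edge from where it was at the start of the episode above 0.03 m).
It also fails if it takes over 40 s, if anything falls off the work surface, if the arm or the gripper's body presses on something with over 40 N, if the wrist force passes 120 N, or if a joint passes its speed limit or range.

## Working session

There is one attempt and no reset: what is moved stays moved. The work goes in short steps, Python scripts to look and compute and a tool call to move; the robot and the scene stay as the last step left them, time stands still between calls to the robot, and variables do not carry over. Pictures are saved under pics/ and viewed, about 8 in all and at most 12, crops included, and the job is handed in when it is done.

Besides the shell and the picture viewer there is one more tool, called after "Request:" in YAML: its name, and indented under it one key for each argument. jog_arm: Moves the arm, as the interface text tells. Its arguments: {"type":"object","properties":{"steps":{"type":"array","items":{"type":"number"}}},"required":["steps"]}

```bash
mkdir -p pics
python3 - <<'E'
from bench import bot
import cv2,json
for n in("top","side"):
    cv2.imwrite(f"pics/{n}0.png",bot.camera(n)[:,:,::-1]); i=bot.camera_info(n); print(n,i)
s=bot.state();print(s)
E
```

```text
top {'fovy': 57.54317407054973, 'cx': 250.65892988942676, 'cy': 183.0946818512386, 'R': array([[-0.01235518, -0.99986424,  0.01090153],
       [-0.98792986,  0.01052271, -0.15454403],
       [ 0.15440834, -0.01267937, -0.98792576]]), 't': array([0.0384355 , 0.59919023, 0.88076606])}
side {'fovy': 51.9186682875032, 'cx': 259.3140999653939, 'cy': 189.66710850170574, 'R': array([[ 0.74593996, -0.66593999, -0.00987469],
       [-0.48363136, -0.53141768, -0.69548253],
       [ 0.45790205,  0.52356392, -0.71847515]]), 't': array([-0.45281436,  0.41195011,  0.87409999])}
{'time': 0.1, 'qpos': array([ 1.19643272e+00,  3.00432483e-01,  1.52149765e+00,  1.28426115e-05,
        1.32066257e+00, -6.65953635e-02]), 'qvel': array([-0.00154005, -0.00174216,  0.00055832,  0.00036945,  0.00038666,
       -0.00084127]), 'effort': array([ 2.30449994e-03, -5.32642114e+01, -3.53285551e+01,  7.09946570e-02,
        2.34334875e-02, -6.51967525e-05]), 'ee_pos': array([0.16653988, 0.52397813, 0.22994278]), 'eef_rot': array([-1.15424110e-04,  1.53279056e-01,  9.88182818e-01, -4.86559365e-04]), 'wrist_force': array([0.4664029 , 0.81982134, 0.92160757]), 'torque': array([ 0.0299263 , -0.00187726,  0.01609298]), 'finger_gap': 1.0040392663436917}
```

View pics/top0.png

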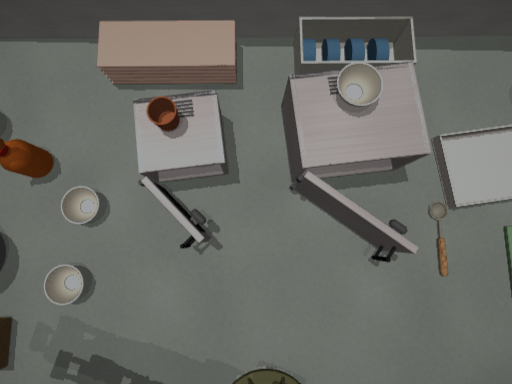

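View pics/side0.png

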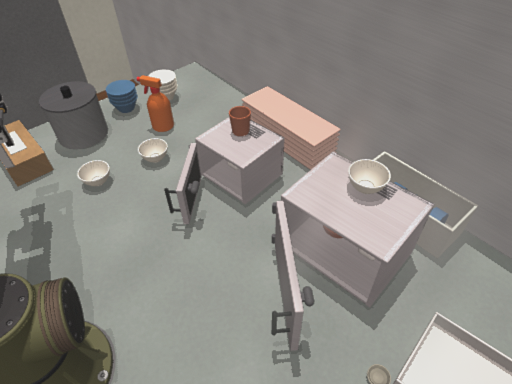

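The top view shows the larger cabinet on the right. Its door runs from the hinge near (303,178) to the free edge near (413,251). The smaller cabinet's door runs from about (143,180) to (202,240). The side view agrees. Next I'll zoom in and cast rays.

```bash
cat > h.py <<'E'
import numpy as np
def ray(i,u,v,z):
    f=192/np.tan(np.radians(i['fovy']/2)); R=np.array(i['R']); t=np.array(i['t'])
    d=R.T@np.array([(u-i['cx'])/f,(v-i['cy'])/f,1]); c=-R.T@t
    return c+d*(z-c[2])/d[2]
E
python3 - <<'E'
import cv2,numpy as np
from bench import bot
from h import ray
i=bot.camera_info("top")
for n,u,v,z in [("hinge",304,178,.202),("free",412,251,.202),("free-in",416,247,.202),("cab fl",301,175,.21),("cab fr",425,150,.21),("cab bl",291,76,.21),("cab br",413,66,.21),("dry h",143,181,.157),("dry free",200,241,.157),("dfl",139,170,.165),("dfr",224,160,.165)]: print(n,ray(i,u,v,z).round(3))
im=cv2.imread("pics/top0.png")[130:280,270:450]
cv2.imwrite("pics/c1.png",cv2.resize(im,None,fx=4,fy=4,interpolation=cv2.INTER_CUBIC))
E
```

```text
hinge [ 0.585 -0.084  0.202]
free [ 0.424 -0.311  0.202]
free-in [ 0.432 -0.32   0.202]
cab fl [ 0.591 -0.077  0.21 ]
cab fr [ 0.644 -0.355  0.21 ]
cab bl [ 0.821 -0.062  0.21 ]
cab br [ 0.844 -0.345  0.21 ]
dry h [0.59  0.283 0.157]
dry free [0.451 0.15  0.157]
dfl [0.614 0.291 0.165]
dfr [0.636 0.095 0.165]
```

View pics/c1.png

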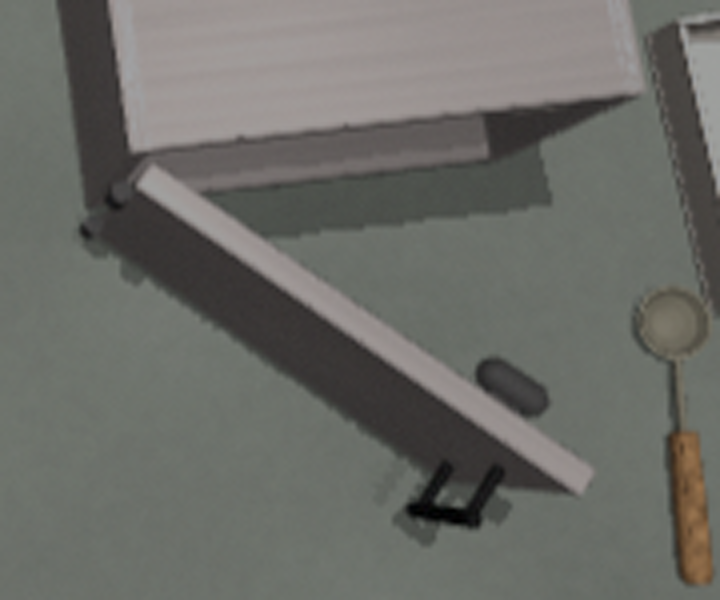

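Request:
jog_arm:
  steps: [0,0,0,0,0,-5.87,0,0,0,0,0,0,-5.87,0,0,0,0,0,0,-5.87,0,-0.011,-0.029,0,0,0,0,0,-0.011,-0.029,0,0,0,0,0,-0.011,-0.029,0,0,0,0,0,-0.011,-0.029,0,0,0,0,0,-0.011,-0.029,0,0,0,0,0,-0.011,-0.029,0,0,0,0,0,-0.011,-0.029,0,0,0,0,0,-0.011,-0.029,0,0,0,0,0,-0.011,-0.029,0,0,0,0,0]

```text
time: 1.1
ee_pos: [0.2655, 0.2616, 0.2303]
eef_rot: [-0.0, 0.0, 1.0, -0.0]
wrist_force: [1.2, -0.4, -0.2]
finger_gap: 0.185
```

Run:
```python
from bench import bot
from h import ray
i=bot.camera_info("top")
for n,u,v,z in [("hinge",304.2,176,.202),("free",415.7,254,.202),("cab fl",303.2,168,.21),("cab fr",430.5,153,.21)]: print(n,ray(i,u,v,z).round(3))
```

```text
hinge [ 0.59  -0.085  0.202]
free [ 0.418 -0.318  0.202]
cab fl [ 0.606 -0.082  0.21 ]
cab fr [ 0.637 -0.367  0.21 ]
```

Length 0.290 m and width 0.287 m match the given sizes. The door opening is about 0.74 rad, which is in range.

Request:
jog_arm:
  steps: [-0.009,-0.029,0,0,0,0,0,-0.009,-0.029,0,0,0,0,0,-0.009,-0.029,0,0,0,0,0,-0.009,-0.029,0,0,0,0,0,-0.009,-0.029,0,0,0,0,0,-0.009,-0.029,0,0,0,0,0,-0.009,-0.029,0,0,0,0,0,-0.009,-0.029,0,0,0,0,0,-0.009,-0.029,0,0,0,0,0,-0.009,-0.029,0,0,0,0,0,-0.009,-0.029,0,0,0,0,0,-0.009,-0.029,0,0,0,0,0]

```text
time: 2.1
ee_pos: [0.3734, -0.0866, 0.2304]
eef_rot: [-0.0, 0.0, 1.0, 0.0]
wrist_force: [-0.8, 1.1, 0.6]
finger_gap: 0.005
```

Request:
jog_arm:
  steps: [-0.009,-0.029,0,0,0,0,0,-0.009,-0.029,0,0,0,0,0,-0.009,-0.029,0,0,0,0,0,0,0,0.025,0,0,0,0,0,0,0.025,0,0,0,0,0,0,0.025,0,0,0,0,0,0,0,0,0,0,0,0]

```text
schema error: expected a multiple of 7 numbers
```

Run:
```python
from bench import bot
import cv2,numpy as np
from h import ray
cv2.imwrite("pics/top1.png",bot.camera("top")[:,:,::-1])
h=np.array([.59,-.085])
for th in np.arange(.75,-.06,-.05):
    a=th-.108; d=np.array([-np.sin(a),-np.cos(a)]); n=np.array([-d[1],d[0]])
    s=abs(n[0])*.008+abs(n[1])*.0125
    print(th.round(2),(h+.19*d-s*n).round(3))
```

```text
0.75 [ 0.465 -0.229]
0.7 [ 0.473 -0.235]
0.65 [ 0.481 -0.241]
0.6 [ 0.489 -0.246]
0.55 [ 0.497 -0.251]
0.5 [ 0.506 -0.256]
0.45 [ 0.515 -0.26 ]
0.4 [ 0.525 -0.264]
0.35 [ 0.534 -0.267]
0.3 [ 0.544 -0.27 ]
0.25 [ 0.554 -0.272]
0.2 [ 0.563 -0.273]
0.15 [ 0.574 -0.274]
0.1 [ 0.583 -0.275]
0.05 [ 0.592 -0.275]
-0.0 [ 0.601 -0.275]
-0.05 [ 0.61  -0.274]
```

View pics/top1.png

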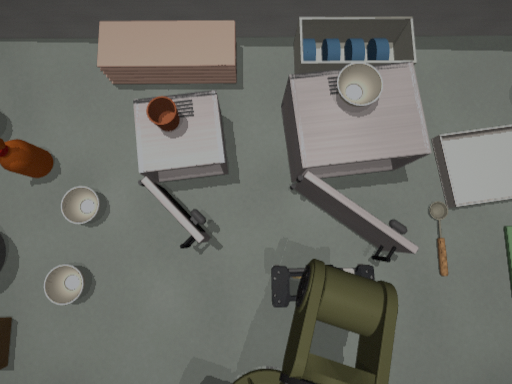

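The arm is in front of both doors, and neither door has been touched. My last row was malformed, so I'm resending it.

Request:
jog_arm:
  steps: [-0.009,-0.029,0,0,0,0,0,-0.009,-0.029,0,0,0,0,0,-0.009,-0.029,0,0,0,0,0,0,0,0.025,0,0,0,0,0,0,0.025,0,0,0,0,0,0,0.025,0,0,0,0,0,0,0,0,0,0,0]

```text
time: 2.73
ee_pos: [0.3985, -0.1711, 0.1515]
eef_rot: [-0.003, 0.0, 1.0, 0.002]
wrist_force: [0.2, 0.2, -0.9]
finger_gap: 0.009
```

Request:
jog_arm:
  steps: [-0.013,-0.012,0,0,0,0,0,-0.013,-0.012,0,0,0,0,0,-0.013,-0.012,0,0,0,0,0,-0.013,-0.012,0,0,0,0,0,-0.013,-0.011,0,0,0,0,0,-0.01,-0.007,0,0,0,0,0,-0.01,-0.007,0,0,0,0,0,-0.01,-0.006,0,0,0,0,0,-0.01,-0.006,0,0,0,0,0]

```text
time: 3.48
ee_pos: [0.506, -0.2572, 0.1568]
eef_rot: [0.0, 0.0, 1.0, -0.0]
wrist_force: [-1.2, 0.4, 0.1]
finger_gap: 0.004
```

Request:
jog_arm:
  steps: [-0.01,-0.004,0,0,0,0,0,-0.01,-0.004,0,0,0,0,0,-0.01,-0.003,0,0,0,0,0,-0.01,-0.003,0,0,0,0,0,-0.01,-0.002,0,0,0,0,0,-0.01,-0.001,0,0,0,0,0,-0.006,0,0,0,0,0,0]

```text
time: 4.07
ee_pos: [0.5722, -0.2741, 0.1567]
eef_rot: [0.0, 0.0, 1.0, -0.0]
wrist_force: [-0.1, -0.2, 0.6]
finger_gap: -0.001
```

Run:
```python
from bench import bot
import cv2
cv2.imwrite("pics/top2.png",bot.camera("top")[:,:,::-1])
print(bot.state()['wrist_force'])
```

```text
[-0.3672768  -0.66572787  0.12992827]
```

View pics/top2.png

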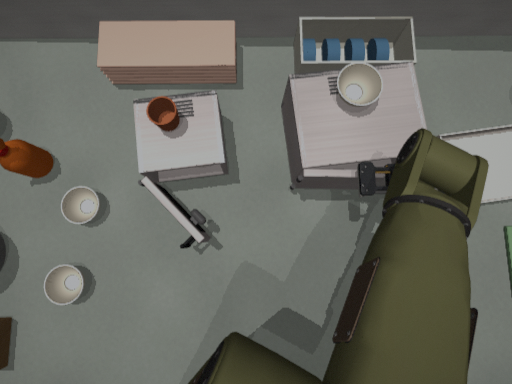

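The larger door is nearly shut: its strip runs along the cabinet front at row ~180. The small door hasn't moved. Now I'll push slowly through the catch.

Request:
jog_arm:
  steps: [-0.005,0,0,0,0,0,0,-0.005,0,0,0,0,0,0,-0.005,0,0,0,0,0,0,-0.004,0,0,0,0,0,0]

```text
time: 4.45
ee_pos: [0.5898, -0.2738, 0.1559]
eef_rot: [-0.001, 0.0, 1.0, 0.0]
wrist_force: [-11.6, 4.6, 6.6]
finger_gap: 0.004
```

Request:
jog_arm:
  steps: [-0.003,0,0,0,0,0,0,-0.003,0,0,0,0,0,0,-0.002,0,0,0,0,0,0]

```text
time: 4.7
ee_pos: [0.5982, -0.2737, 0.1557]
eef_rot: [-0.0, 0.0, 1.0, 0.0]
wrist_force: [-2.4, 1.5, 0.6]
finger_gap: 0.004
```

Request:
jog_arm:
  steps: [-0.002,0,0,0,0,0,0,-0.002,0,0,0,0,0,0,0,0,0,0,0,0,0]

```text
time: 4.95
ee_pos: [0.5988, -0.2737, 0.1556]
eef_rot: [-0.005, 0.0, 1.0, 0.001]
wrist_force: [-41.9, 10.0, 15.0]
finger_gap: 0.006
```

The force rose to about 42 N while x stopped at 0.599, so the door is against its stop. Backing off.

Request:
jog_arm:
  steps: [0.004,0,0,0,0,0,0,0.01,0,0,0,0,0,0,0.025,0.005,0,0,0,0,0,0.03,0.015,0,0,0,0,0,0.03,0.02,0,0,0,0,0,0.03,0.025,0,0,0,0,0,0.03,0.03,-0.02,0,0,0,0,0.03,0.03,-0.03,0,0,0,0,0.02,0.03,-0.03,0,0,0,0,0,0,0,0,0,0,0]

```text
time: 5.78
ee_pos: [0.4041, -0.1293, 0.229]
eef_rot: [0.003, -0.0, 1.0, -0.001]
wrist_force: [-0.2, 0.8, 1.2]
finger_gap: 0.008
```

Run:
```python
from bench import bot
import cv2,numpy as np
a=bot.camera("top")[:,:,::-1]; cv2.imwrite("pics/top3.png",a)
b=cv2.imread("pics/top0.png")
print("dryer region diff",cv2.absdiff(a[150:260,125:225].copy(),b[150:260,125:225]).mean())
cv2.imwrite("pics/c3.png",cv2.resize(a[100:300,120:450],None,fx=2.4,fy=2.4))
print(bot.state()['wrist_force'],bot.state()['ee_pos'])
```

```text
dryer region diff 5.221363636363637
[ 0.77190076 -2.16765826  0.41223463] [ 0.4050069  -0.13065623  0.22693984]
```

View pics/c3.png

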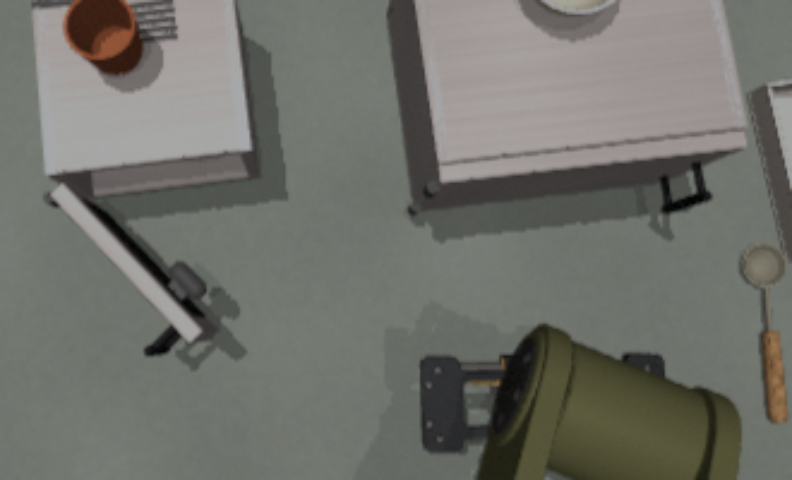

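The larger door sits flush and parallel with its cabinet front. The small door's free edge is still at about (203,241), and the gripper is clear. Handing in.

```bash
python3 -c "
from bench import bot
print(bot.close_job())"
```

```text
the job is handed in; nothing more can be done
None
```

The bowl warmer's door is shut on its catch, and I handed the job in at about 6 s with the arm clear of everything. I pushed it with closed fingertips on the plain face, about 190 mm from the hinge.

- **Catch:** the push took about 12 N at the catch and fell to about 2 N once past it. It then rose to about 42 N at the wrist against the closed stop. The 40 N limit covers the arm and gripper body, and as far as I could tell only the fingertips touched. The 120 N wrist limit was not approached.
- **Larger door:** after I backed off, the top view shows it flush and parallel with the cabinet front. I judged this by eye and did not measure the final angle.
- **Smaller door:** its free edge is at about the same pixel as at the start, (203,241). A plain pixel comparison of that area gave a mean difference of 5.2. I put that down to shadow and noise, but I didn't check it further.
- **Other:** one jog call was refused for a wrong number count. It moved nothing and I resent it.

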